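# Hold open the lid of the player that has a disc in it

## Task

Two disc players are on the repair bench and one of them still has the large disc in it, seen through the window of its lid; the other holds only a small puck. Raise the lid of the player with the disc to 50 degrees, within about 5 degrees, and keep holding it there with the gripper so that the mechanism can be inspected: the lid falls shut if let go, and you finish while still holding it, steady. Keep the other player's lid closed, and leave the disc, the puck and everything else on the bench where they are.

Things in the scene. Friction and masses are not known exactly. Their poses are not given: they have to be found in the camera images.
- player_left: The left (+y) of two like disc players, fixed: a grey box 190 (x) by 170 (y) by 55 mm high. Origin: centre of its underside, on the bench; x points to its rear (hinge side, away from the robot), z up. In its top, centred on the origin, is a square well 128 mm wide and 10 mm deep whose floor is 45 mm above the bench. 
- lid_left (a joint): Opening angle (rad) of the lid of the left player: 0 closed and level, grows as the front edge rises, stop at 1.4 (50 degrees = 0.873). Black frame 190 by 170 by 8 mm with a clear window 130 by 126 mm through which the well is seen; mass about 0.2 kg (unknown, 0.14 to 0.28). Nothing keeps it open: it falls shut from any angle.
- tab_left (a point): Grip point of that lid's pull tab: a black block 24 mm wide (y), 10 mm thick, sticking out 40 mm beyond the middle of the player's front face. The point is in mid-thickness, 18 mm from the tab's front end, 22 mm ahead of the front face; lid closed, it is at (-117, 0, 60) mm in the player's frame. Axes turn with the lid (player's axes when closed).
- hinge_left (a point): Point on that lid's hinge axis, at (90, 0, 60) mm in the player's frame and 207 mm straight behind the tab's grip point; the axis runs level along the player's y.
- player_right: The right (-y) of two like disc players, fixed: a grey box 190 (x) by 170 (y) by 55 mm high. Origin: centre of its underside, on the bench; x points to its rear (hinge side, away from the robot), z up. In its top, centred on the origin, is a square well 128 mm wide and 10 mm deep whose floor is 45 mm above the bench. 
- lid_right (a joint): Opening angle (rad) of the lid of the right player: 0 closed and level, grows as the front edge rises, stop at 1.4 (50 degrees = 0.873). Black frame 190 by 170 by 8 mm with a clear window 130 by 126 mm through which the well is seen; mass about 0.2 kg (unknown, 0.14 to 0.28). Nothing keeps it open: it falls shut from any angle.
- tab_right (a point): Grip point of that lid's pull tab: a black block 24 mm wide (y), 10 mm thick, sticking out 40 mm beyond the middle of the player's front face. The point is in mid-thickness, 18 mm from the tab's front end, 22 mm ahead of the front face; lid closed, it is at (-117, 0, 60) mm in the player's frame. Axes turn with the lid (player's axes when closed).
- hinge_right (a point): Point on that lid's hinge axis, at (90, 0, 60) mm in the player's frame and 207 mm straight behind the tab's grip point; the axis runs level along the player's y.
- disc: Plain silver disc, 120 mm across, 2 mm thick, loose, lying flat in the well of one of the two players, under the closed lid. Origin: centre of its underside.
- puck: Silver clamping puck, 32 mm across, 8 mm high, loose, lying at the centre of the well of the other player, which has no disc. Origin: centre of its underside.
- remote: Bystander: black remote control, 165 by 46 by 18 mm, lying at the far left. Origin: centre of its underside, x along its length.
- speaker: Bystander: upright aluminium cylinder, 90 mm across, 150 mm high, at the far right. Origin: centre of its underside.
- screwdriver: Bystander: screwdriver lying to the right of the right player, nearer to the robot than the cylinder, under 40 mm high. Origin: underside near its middle, x along it.

How it is judged:
By the outcome, as a careful person would: the job done as asked, in the order asked, and still so for the second after the job is handed in, while the arm keeps its last pose, push and grip.
It also fails if it takes over 35 s, if anything falls off the work surface, if the arm or the gripper's body presses on something with over 40 N, if the wrist force passes 120 N, or if a joint passes its speed limit or range.

## Robot

A 6-joint arm with a two-finger parallel gripper is mounted at the origin on the work surface. World frame = base frame: x ahead of the robot, y to its left, z up, the work surface at z = 0. Lengths are in m, angles in rad, forces in N, time in s.
With the tool pointing down it reaches from about 0.375 to 0.975 m from the base axis. Payload 3.8 kg.
Tool frame: the origin (TCP) lies between the finger pads; the fingertips stand 25 mm ahead of it and the grasp point (between the pads) lies 6 mm ahead of it; z points along the fingers, y is the line along which they close (so a half turn about z gives the same grasp; the last joint's range is limited). The gripper opens to 85 mm and grips with 20 to 120 N. Pads are 22 mm wide; open, the fingers measure 114 mm over their backs; the gripper's body (76 mm by 85 mm) begins 54 mm behind the grasp point. The pads swing forward as they close: fully open they stand 13 mm farther back than shut.
Start: joints at [-1.273, 0.264, 1.604, -0, 1.274, -0.037], TCP at [0.222, -0.638, 0.227] pointing down, gripper open.
Joint ranges: [-2.63, 2.63], [-0.94, 2.18], [0.31, 2.57], [-1.31, 4.45], [0, 2.66], [-2.55, 2.55]. Speed limits (rad/s): [2.57, 2.57, 3.14, 3.14, 3.14, 3.14].

## Interface

Orientations are given as a 3x3 rotation matrix whose columns are the frame's x, y, z axes.
In Python, from cell import readout, imaging, sign_off gives the robot as it stands. The module is installed in compiled form; this text tells all that it offers.
- The arm moves only by the tool jog_arm, never from a script. Its argument "increments" is text: rows parted by semicolons, each of 7 numbers parted by spaces: the opening, from 0 (shut) to 1 (fully open), then the shift along the world's x, y, z in m, then the turn, a rotation vector about the world's x, y, z in rad. In form: fingers dx dy dz rx ry rz; .... A call has exactly 10 rows; each row shifts and turns the commanded pose from where the row before left it; what a row does not reach is not made up. A row lasts 1/10 s, in which the tool goes at most 50 mm and 8.59 degrees, less where a joint would pass 70% of its speed; a pose out of reach is approached as far as the arm can. A call is refused whole if a number of a shift passes 0.05 or a number of a turn 0.15, either way. A call with a gripper value outside its range is refused whole. The fingers move at their own pace and stop on an object; the grip force is fixed at half the most. Time passes only in rows, so rows that do not move let the fingers close, or fill a call up. It gives the time, the measured TCP pose, the force, the opening and the grip force at its end, in the units of the state.
- readout.observe(): the state, without advancing time (a new reading comes with each control period).
- imaging.snapshot(name): name is "side" or "top" or "wrist"; returns a dict with "pixels" (384x512x3 uint8, red, green, blue), "z_map" (384x512 float32, m along the optical axis (not along the pixel's ray), 0 where there is no reading), "fov_y" (degrees; the focal length in pixels is half the picture's height over the tangent of half this angle, whatever the lens; pixels are square), "cx", "cy" (the principal point, pixels), "extrinsics" (4x4, takes a point from camera to world coordinates). Camera axes: x right, y down, z forward; pixel columns grow to the right and rows downward; lengths in m; the calibration is good to about 2 mm. A picture is of the moment at which its call begins.
- sign_off(): hands the job in; it is judged then, once.
The state is a dict: "time": time; "q": joint angles; "joint_velocities": joint speeds; "joint_efforts": joint torques, N m; "position": TCP position; "orientation": TCP orientation; "ft_force": force on the tool from outside, world axes, zero at the start; "torque": the same for the moment, N m; "opening": finger opening in m; "grasp_force": force on a finger pad.
Only numpy, scipy, OpenCV 4.12 (cv2) and the standard library are available. Lean on these libraries where they do the work, as an engineer would, in place of code of your own. Each camera call takes 0.05 s, during which the arm holds its last target. There are 200 camera calls.

## Working session

There is one attempt and no reset: what is moved stays moved. The work goes in short steps, Python scripts to look and compute and a tool call to move; the robot and the scene stay as the last step left them, time stands still between calls to the robot, and variables do not carry over. Pictures are saved under pics/ and viewed, at most 10 in all, crops included, and the job is handed in when it is done.

Besides the shell and the picture viewer there is one more tool, called after "Call:" in YAML: its name, and indented under it one key for each argument. jog_arm: Moves the arm, as the interface text tells. Its arguments: {"type":"object","properties":{"increments":{"type":"string"}},"required":["increments"]}

```bash
mkdir -p pics
cat > h.py <<'E'
import numpy as np, cv2
from cell import readout, imaging
def snap(n,f=None):
    s=imaging.snapshot(n)
    if f: cv2.imwrite('pics/'+f,cv2.cvtColor(s['pixels'],cv2.COLOR_RGB2BGR))
    return s
def cloud(s):
    h,w=s['z_map'].shape; f=h/2/np.tan(np.radians(s['fov_y'])/2)
    v,u=np.mgrid[:h,:w]; z=s['z_map'].astype(float)
    p=np.stack([(u-s['cx'])*z/f,(v-s['cy'])*z/f,z],-1); E=s['extrinsics']
    return p@E[:3,:3].T+E[:3,3]
E
python3 - <<'E'
from h import *
for n in('top','side'):
    s=snap(n,n+'1.png'); np.savez(n+'1.npz',**s); print(n,s['fov_y'],s['cx'],s['cy'],s['extrinsics'].round(3).tolist())
o=readout.observe(); print(o['time'],o['position'],o['orientation'],o['opening'])
E
```

```text
top 46.803506220987614 266.03982719853235 187.9218780038178 [[-0.047, -0.973, 0.225, 0.275], [-0.999, 0.047, -0.005, 0.0], [-0.005, -0.225, -0.974, 1.449], [0.0, 0.0, 0.0, 1.0]]
side 43.089253666759966 253.4690642704633 182.2063697089994 [[-0.702, -0.332, 0.63, -0.262], [-0.712, 0.344, -0.613, 0.829], [-0.013, -0.878, -0.478, 0.702], [0.0, 0.0, 0.0, 1.0]]
0.1 [ 0.22157907 -0.63687776  0.22536412] [[ 9.44486578e-01  3.28549471e-01 -5.90955165e-04]
 [ 3.28549990e-01 -9.44484536e-01  1.96599667e-03]
 [ 8.77791500e-05 -2.05101578e-03 -9.99997893e-01]] 0.0852147223198068
```

View pics/top1.png

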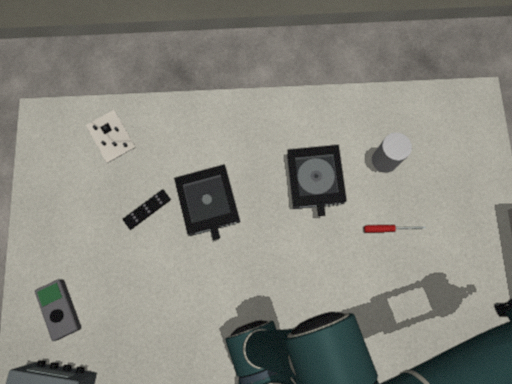

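View pics/side1.png

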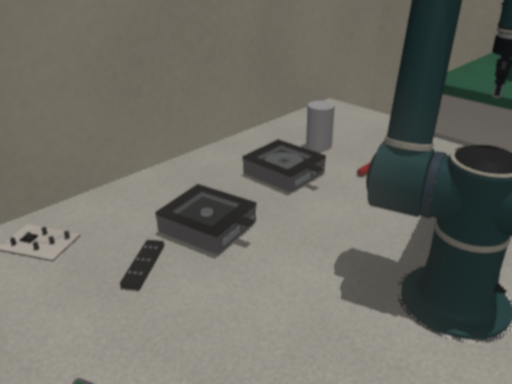

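The top view shows the disc in the right player (disc around pixel (317,176), tab at (319,211)) and the puck in the left one (207,199). The side view agrees: the right player is the far one, near (284,160), with its tab at about (315,185). Next I'll measure the right player's pose in both views.

Run:
```python
from h import *
for n in('top','side'):
    s=np.load(n+'1.npz'); P=cloud(s); img=s['pixels'].astype(int)
    x,y,z=P[...,0],P[...,1],P[...,2]
    reg=(x>.45)&(x<.9)&(y>-.26)&(y<.03)&(s['z_map']>0)
    m=reg&(z>.05)&(z<.08)&(img.max(-1)<70)
    print(n,m.sum(),'bench z',np.median(z[reg&(abs(z)<.02)]), 'lid z pct',np.percentile(z[m],[5,25,50,75,95]).round(4))
    xy=P[m][:,:2].astype(np.float32)
    # split body/tab by opening
    mo=cv2.morphologyEx(m.astype(np.uint8),cv2.MORPH_CLOSE,np.ones((3,3)))
    cs,_=cv2.findContours(mo,cv2.RETR_EXTERNAL,cv2.CHAIN_APPROX_NONE); c=max(cs,key=cv2.contourArea)
    f=np.zeros_like(mo); cv2.drawContours(f,[c],-1,1,-1)
    k=11 if n=='top' else 9
    body=cv2.morphologyEx(f,cv2.MORPH_OPEN,np.ones((k,k)))&m
    b=body.astype(bool); r=cv2.minAreaRect(P[b][:,:2].astype(np.float32)); print('body',b.sum(),r)
    tab=(f.astype(bool)&m&~b); 
    q=P[tab]; c0=np.array(r[0])
    t=q[(q[:,0]<c0[0]-.097)]; print('tab',len(t),t.mean(0) if len(t) else 0, t.min(0),t.max(0))
    print('box',cv2.boxPoints(r).round(4).tolist())
```

```text
top 1894 bench z -0.00022998453270650643 lid z pct [0.0576 0.061  0.0633 0.0653 0.0682]
body 1791 ((0.6302037239074707, -0.17130230367183685), (0.1929597556591034, 0.16719260811805725), 2.821728467941284)
tab 75 [ 0.51605478 -0.17632639  0.06491731] [ 0.49913419 -0.18812028  0.0574183 ] [ 0.53241806 -0.1658149   0.07287214]
box [[0.529699981212616, -0.09260000288486481], [0.5379999876022339, -0.25949999690055847], [0.7307000160217285, -0.25], [0.7225000262260437, -0.08309999853372574]]
side 1325 bench z 0.0006726837784269968 lid z pct [0.0525 0.0611 0.0637 0.065  0.0665]
body 1237 ((0.6119628548622131, -0.1713632345199585), (0.22871950268745422, 0.17787913978099823), 2.4982504844665527)
tab 20 [ 0.50000395 -0.17646762  0.06056439] [ 0.49551869 -0.19169855  0.05343034] [ 0.5104734  -0.16421135  0.0676285 ]
box [[0.49380001425743103, -0.08749999850988388], [0.5016000270843506, -0.2651999890804291], [0.7300999760627747, -0.25519999861717224], [0.7222999930381775, -0.07750000059604645]]
```

The right player holds the disc. Its centre is (0.630, -0.171) with a yaw of about 2.8°, so the tab should be at (0.513, -0.177, 0.060). I measured about (0.515, -0.176, 0.061–0.065), and 193×167 for the lid, so both agree. I'll move to a pre-pose in front of and above the tab.

Call:
jog_arm:
  increments: "1 0.02 0.045 0 0 0 -0.03; 1 0.02 0.047 0 0 0 -0.03; 1 0.025 0.047 0 0 0 -0.03; 1 0.025 0.047 0 0 0 -0.03; 1 0.025 0.047 0 0 0 -0.03; 1 0.027 0.047 0 0 0 -0.03; 1 0.027 0.047 0 0 0 -0.03; 1 0.027 0.047 0 0 0 -0.03; 1 0.03 0.047 0 0 0 -0.03; 1 0.03 0.035 0 0 0 -0.016"

```text
time: 1.1
position: [0.4635, -0.2044, 0.2263]
orientation: [[0.999, 0.048, -0.0], [0.048, -0.999, 0.0], [-0.0, -0.0, -1.0]]
ft_force: [1.0, -0.1, 0.4]
opening: 0.0855
grasp_force: 0.0
```

Call:
jog_arm:
  increments: "1 0 0 0 0.002 -0.045 0; 1 0 0 0 0.002 -0.045 0; 1 0 0 -0.01 0.002 -0.045 0; 1 0 0 -0.01 0.002 -0.045 0; 1 0 0 -0.01 0.002 -0.045 0; 1 0 0 -0.01 0.002 -0.045 0; 1 0 0 -0.01 0.002 -0.045 0; 1 0 0 -0.01 0.002 -0.034 0; 1 0 0 0 0 0 0; 1 0 0 0 0 0 0"

```text
time: 2.1
position: [0.463, -0.2068, 0.1663]
orientation: [[0.939, 0.048, 0.341], [0.045, -0.999, 0.016], [0.341, 0.0, -0.94]]
ft_force: [1.0, -0.4, 0.2]
opening: 0.0856
grasp_force: 0.0
```

Run:
```python
from h import *
s=snap('wrist','w1.png'); np.savez('w1.npz',**s)
o=readout.observe(); print(o['time'],o['q'],o['position'],o['orientation'],o['ft_force'],s['extrinsics'].round(3).tolist())
```

```text
2.15 [-0.61601728 -0.20154649  2.23749112  0.28431693  0.84603608  0.74471943] [ 0.46371698 -0.2070932   0.16708835] [[ 0.93850614  0.04836049  0.34185888]
 [ 0.04590015 -0.99882904  0.01528786]
 [ 0.34219791  0.00134362 -0.93962694]] [0.88879501 0.39239218 0.37301738] [[0.048, -0.997, 0.06, 0.481], [-0.999, -0.048, 0.002, -0.205], [0.001, -0.06, -0.998, 0.329], [0.0, 0.0, 0.0, 1.0]]
```

View pics/w1.png

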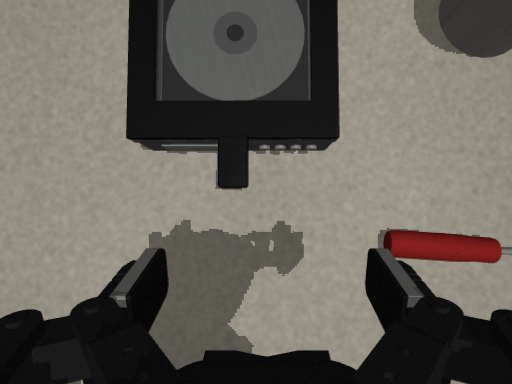

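The wrist view confirms the disc. The tab spans columns 218–248 and rows 137–187, and the lid's front edge is at row 137, columns 127–339. I'll locate the tab from this.

Run:
```python
from h import *
s=np.load('w1.npz'); P=cloud(s); img=s['pixels'].astype(int)
m=np.zeros(img.shape[:2],bool); m[139:200,200:265]=1
m&=(img.max(-1)<45)&(P[...,2]>.045)&(P[...,2]<.085)
q=P[m]; print(len(q),q.mean(0),np.percentile(q,[1,50,99],axis=0).round(4))
print(cv2.minAreaRect(q[:,:2].astype(np.float32)))
ml=np.zeros_like(m); ml[90:136,115:350]=1; ml&=(img.max(-1)<45)&(P[...,2]>.045)&(P[...,2]<.085)
q=P[ml];print('lid z',np.median(q[:,2]))
for r in (100,115,130):
    c=np.where(ml[r])[0]; print(r,P[r,c[0]+1].round(4),P[r,c[-1]-1].round(4))
# tri without depth: intersect rays with z=.065 (tab top)
f=192/np.tan(np.radians(s['fov_y'])/2);E=s['extrinsics']
for u,v in((218,187),(248,187),(218,140),(248,140),(128,136),(339,136)):
    d=E[:3,:3]@[(u-s['cx'])/f,(v-s['cy'])/f,1]; print(u,v,(E[:3,3]+d*(.065-E[2,3])/d[2]).round(4))
```

```text
1586 [ 0.51950816 -0.17684538  0.06379047] [[ 0.499  -0.1968  0.0464]
 [ 0.5196 -0.1771  0.0647]
 [ 0.5395 -0.151   0.0664]]
((0.5186489820480347, -0.1747453212738037), (0.0401611365377903, 0.05434643104672432), 2.7066473960876465)
lid z 0.06392306080544435
100 [ 0.5646 -0.0907  0.0639] [ 0.5725 -0.2572  0.0641]
115 [ 0.5525 -0.0915  0.0636] [ 0.5604 -0.2584  0.064 ]
130 [ 0.5401 -0.0928  0.0646] [ 0.5481 -0.2587  0.0644]
218 187 [ 0.4982 -0.1668  0.065 ]
248 187 [ 0.4993 -0.1904  0.065 ]
218 140 [ 0.5354 -0.1647  0.065 ]
248 140 [ 0.5366 -0.1885  0.065 ]
128 136 [ 0.5352 -0.0933  0.065 ]
339 136 [ 0.5433 -0.2604  0.065 ]
```

Both views agree: the tab's grip point is (0.516, -0.178, 0.060), the lid top is 0.064 high and the tab is 24 mm wide. I'll approach along the tool axis, gripping 3 mm ahead of the tab point.

Call:
jog_arm:
  increments: "1 0.007 0.014 -0.004 0 0 0; 1 0.006 0.0138 -0.0035 0 0 0; 1 0.0057 0.0002 -0.0156 0 0 0; 1 0.0057 0.0002 -0.0156 0 0 0; 1 0.0057 0.0002 -0.0156 0 0 0; 1 0.0057 0.0002 -0.0156 0 0 0; 1 0.0057 0.0002 -0.0156 0 0 0; 1 0.0057 0.0002 -0.0156 0 0 0; 1 0 0 0 0 0 0; 1 0 0 0 0 0 0"

```text
time: 3.15
position: [0.5113, -0.1779, 0.066]
orientation: [[0.938, 0.049, 0.342], [0.047, -0.999, 0.016], [0.342, 0.001, -0.94]]
ft_force: [-0.3, 0.2, 0.5]
opening: 0.0858
grasp_force: 0.0
```

Run:
```python
from h import *
s=snap('wrist','w2.png')
o=readout.observe(); print(o['time'],o['q'],o['position'],o['ft_force'])
```

```text
3.2 [-4.96845044e-01 -1.64982641e-03  2.27350203e+00  3.23175167e-01
  5.90583749e-01  7.80600087e-01] [ 0.51151356 -0.17813392  0.06652124] [-0.00288459 -0.2517915   0.56689054]
```

View pics/w2.png

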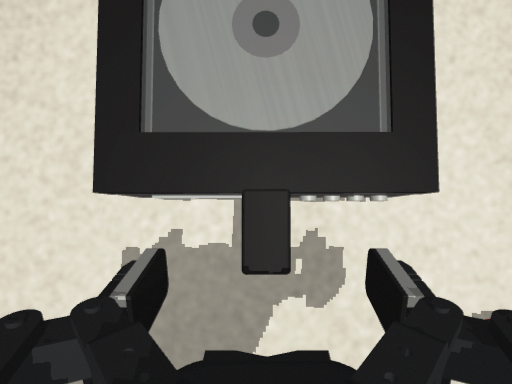

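The tab (columns 242–290, centre 266) sits midway between the pads (167 and 366). Closing the gripper.

Call:
jog_arm:
  increments: "0 0 0 0 0 0 0; 0 0 0 0 0 0 0; 0 0 0 0 0 0 0; 0 0 0 0 0 0 0; 0 0 0 0 0 0 0; 0 0 0 0 0 0 0; 0 0 0 0 0 0 0; 0 0 0 0 0 0 0; 0 0 0 0 0 0 0; 0 0 0 0 0 0 0"

```text
time: 4.2
position: [0.5106, -0.1779, 0.0654]
orientation: [[0.938, 0.048, 0.342], [0.046, -0.999, 0.016], [0.342, 0.001, -0.94]]
ft_force: [0.5, 0.1, -0.4]
opening: -0.0
grasp_force: 0.0
```

Run:
```python
from h import *
from scipy.spatial.transform import Rotation as R
o=readout.observe(); p=np.array(o['position']); print(o['opening'],o['grasp_force'],p,o['ft_force'])
t=np.radians(2.75); H=np.array([.5158+.207*np.cos(t),-.1777+.207*np.sin(t),.060]); a=np.array([-np.sin(t),np.cos(t),0])
print('H',H)
prev=p
for k in range(1,31):
    c=H+R.from_rotvec(a*np.radians(50)*k/30).apply(p-H); print(k,(c-prev).round(4)); prev=c
print(prev, a*np.radians(50)/30)
```

```text
-5.498590677441205e-07 0.0 [ 0.51062352 -0.17785853  0.06544606] [ 0.51200416  0.09095363 -0.36427213]
H [ 0.72256162 -0.16776853  0.06      ]
1 [0.0002 0.     0.0062]
2 [0.0004 0.     0.0062]
3 [0.0006 0.     0.0061]
4 [0.0008 0.     0.0061]
5 [0.001  0.     0.0061]
6 [0.0011 0.0001 0.0061]
7 [0.0013 0.0001 0.006 ]
8 [0.0015 0.0001 0.006 ]
9 [0.0017 0.0001 0.0059]
10 [0.0018 0.0001 0.0059]
11 [0.002  0.0001 0.0058]
12 [0.0022 0.0001 0.0058]
13 [0.0023 0.0001 0.0057]
14 [0.0025 0.0001 0.0056]
15 [0.0027 0.0001 0.0056]
16 [0.0028 0.0001 0.0055]
17 [0.003  0.0001 0.0054]
18 [0.0031 0.0002 0.0053]
19 [0.0033 0.0002 0.0052]
20 [0.0034 0.0002 0.0051]
21 [0.0036 0.0002 0.005 ]
22 [0.0037 0.0002 0.0049]
23 [0.0039 0.0002 0.0048]
24 [0.004  0.0002 0.0047]
25 [0.0042 0.0002 0.0046]
26 [0.0043 0.0002 0.0044]
27 [0.0044 0.0002 0.0043]
28 [0.0045 0.0002 0.0042]
29 [0.0047 0.0002 0.0041]
30 [0.0048 0.0002 0.0039]
[ 0.59049601 -0.17402198  0.22603854] [-0.00139563  0.02905532  0.        ]
```

The fingers shut on nothing (opening 0, no force), so I'll look.

Run:
```python
from h import *
s=snap('wrist','w3.png'); np.savez('w3.npz',**s)
P=cloud(s)
t=snap('side'); e=t['pixels'][100:240,230:420]; cv2.imwrite('pics/s3.png',cv2.cvtColor(cv2.resize(e,None,fx=4,fy=4),cv2.COLOR_RGB2BGR))
```

```text
(no output)
```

View pics/w3.png

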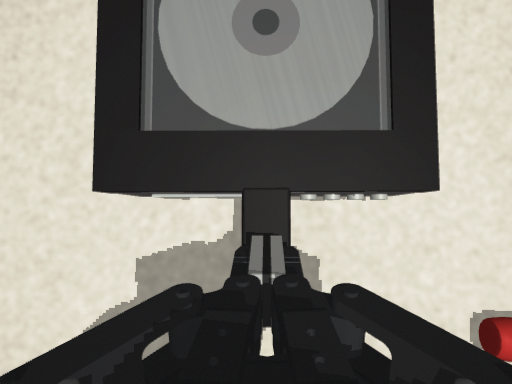

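View pics/s3.png

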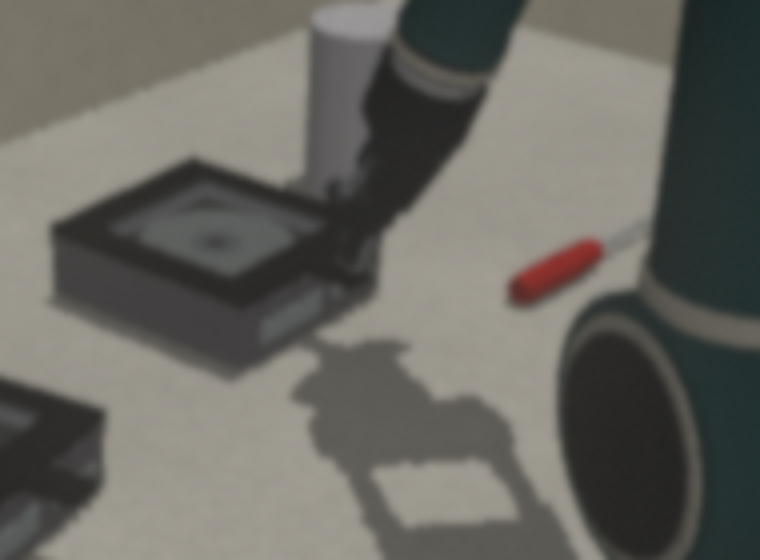

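The fingers (shut, tips at rows 235–280) have closed above or in front of the tab, so tool position and scene disagree. I'll measure the fingertips with the camera depth.

```bash
python3 - <<'E'
from h import *
s=np.load('w3.npz'); P=cloud(s); s1=np.load('w1.npz')
for v in range(180,330,8):
    print(v,[tuple(P[v,u].round(3)) for u in (246,256,266,276,286)])
o=readout.observe();E=s['extrinsics'];p=np.array(o['position']);Rm=np.array(o['orientation'])
print('cam in tool',(Rm.T@(E[:3,3]-p)).round(4))
E
python3 - <<'E'
import sys;sys.path.insert(0,'.')
from h import *
s=cloud(dict(np.load('side1.npz')))
t=imaging.snapshot('side');P=cloud(t);D=P[...,2]
m=(P[...,0]>.45)&(P[...,0]<.56)&(abs(P[...,1]+.178)<.07)&(P[...,2]>.02)&(P[...,2]<.12)&(t['pixels'].max(-1)<70)
for z0 in np.arange(.02,.12,.01):
    q=P[m&(D>=z0)&(D<z0+.01)]; print(round(z0,2),len(q),q.min(0).round(3) if len(q) else'',q.max(0).round(3) if len(q) else '')
E
```

```text
180 [(np.float64(0.543), np.float64(-0.166), np.float64(0.065)), (np.float64(0.543), np.float64(-0.171), np.float64(0.064)), (np.float64(0.544), np.float64(-0.176), np.float64(0.065)), (np.float64(0.544), np.float64(-0.181), np.float64(0.063)), (np.float64(0.544), np.float64(-0.185), np.float64(0.065))]
188 [(np.float64(0.539), np.float64(-0.166), np.float64(0.065)), (np.float64(0.54), np.float64(-0.171), np.float64(0.065)), (np.float64(0.54), np.float64(-0.176), np.float64(0.065)), (np.float64(0.54), np.float64(-0.181), np.float64(0.065)), (np.float64(0.54), np.float64(-0.186), np.float64(0.065))]
196 [(np.float64(0.535), np.float64(-0.166), np.float64(0.064)), (np.float64(0.536), np.float64(-0.171), np.float64(0.065)), (np.float64(0.536), np.float64(-0.176), np.float64(0.064)), (np.float64(0.536), np.float64(-0.181), np.float64(0.065)), (np.float64(0.536), np.float64(-0.186), np.float64(0.066))]
204 [(np.float64(0.531), np.float64(-0.167), np.float64(0.065)), (np.float64(0.532), np.float64(-0.171), np.float64(0.065)), (np.float64(0.532), np.float64(-0.176), np.float64(0.065)), (np.
[... 4543 characters left out ...]
03)), (np.float64(0.492), np.float64(-0.181), np.float64(0.115)), (np.float64(0.501), np.float64(-0.183), np.float64(0.143))]
cam in tool [ 0.0723 -0.0005 -0.1473]
0.02 9 [ 0.536 -0.215  0.021] [ 0.539 -0.187  0.029]
0.03 6 [ 0.535 -0.241  0.031] [ 0.538 -0.186  0.038]
0.04 31 [ 0.533 -0.185  0.042] [ 0.539 -0.108  0.049]
0.05 55 [ 0.497 -0.183  0.05 ] [ 0.539 -0.108  0.059]
0.06 218 [ 0.494 -0.231  0.06 ] [ 0.56  -0.108  0.069]
0.07 16 [ 0.493 -0.182  0.07 ] [ 0.513 -0.166  0.079]
0.08 20 [ 0.493 -0.181  0.081] [ 0.515 -0.163  0.089]
0.09 20 [ 0.488 -0.175  0.09 ] [ 0.511 -0.162  0.099]
0.1 9 [ 0.48  -0.173  0.1  ] [ 0.498 -0.162  0.109]
0.11 32 [ 0.475 -0.2    0.111] [ 0.499 -0.143  0.12 ]
```

Depth puts the shut fingertips' front corner at (0.517, ‑0.177, 0.078), where the reported TCP implies about (0.529, ‑, 0.046). So the fingers really end about 32 mm short along the tool axis, above the tab, with no sideways error. The side camera agrees. I'll reopen, go 32 mm farther along the tool axis, then close.

Call:
jog_arm:
  increments: "1 0 0 0 0 0 0; 1 0 0 0 0 0 0; 1 0 0 0 0 0 0; 1 0 0 0 0 0 0; 1 0 0 0 0 0 0; 1 0 0 0 0 0 0; 1 0 0 0 0 0 0; 1 0 0 0 0 0 0; 1 0 0 0 0 0 0; 1 0 0 0 0 0 0"

```text
time: 5.35
position: [0.5106, -0.1779, 0.0655]
orientation: [[0.938, 0.049, 0.342], [0.046, -0.999, 0.016], [0.342, 0.001, -0.94]]
ft_force: [-0.1, -0.1, -0.3]
opening: 0.0854
grasp_force: 0.0
```

Call:
jog_arm:
  increments: "1 0.0018 0.0001 -0.005 0 0 0; 1 0.0018 0.0001 -0.005 0 0 0; 1 0.0018 0.0001 -0.005 0 0 0; 1 0.0018 0.0001 -0.005 0 0 0; 1 0.0018 0.0001 -0.005 0 0 0; 1 0.0018 0.0001 -0.005 0 0 0; 1 0 0 0 0 0 0; 1 0 0 0 0 0 0; 1 0 0 0 0 0 0; 1 0 0 0 0 0 0"

```text
time: 6.35
position: [0.5217, -0.1774, 0.0359]
orientation: [[0.938, 0.048, 0.343], [0.046, -0.999, 0.015], [0.343, 0.001, -0.939]]
ft_force: [-0.4, -0.3, 0.0]
opening: 0.0854
grasp_force: 0.0
```

Run:
```python
from h import *
s=snap('wrist','w4.png');P=cloud(s);o=readout.observe();p=np.array(o['position']);Rm=np.array(o['orientation'])
print(p,o['ft_force'],o['q'])
T=(P-p)@Rm
m=(abs(T[...,1])>.03)&(abs(T[...,1])<.07)&(P[...,2]>.03)&(abs(T[...,0])<.03)&(s['z_map']>0)
print(len(T[m]),np.percentile(T[m],[1,50,99],axis=0).round(4), P[m][:,2].min())
```

```text
[ 0.52159379 -0.17736985  0.03579557] [-0.77178     0.19441803  0.01903011] [-0.48434391  0.06842926  2.2738417   0.35482625  0.52155324  0.75373268]
27216 [[-0.0087 -0.0682 -0.0918]
 [ 0.0109 -0.0326 -0.0689]
 [ 0.0295  0.0656  0.0072]] 0.030027267386335404
```

View pics/w4.png

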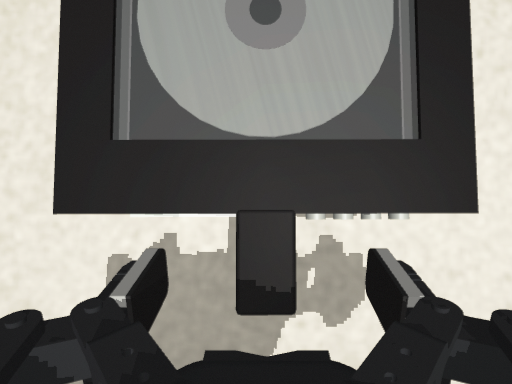

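The tab (columns 236–296, rows 211–314) now lies centrally between the pads, with a finger beside its middle. Closing.

Call:
jog_arm:
  increments: "0 0 0 0 0 0 0; 0 0 0 0 0 0 0; 0 0 0 0 0 0 0; 0 0 0 0 0 0 0; 0 0 0 0 0 0 0; 0 0 0 0 0 0 0; 0 0 0 0 0 0 0; 0 0 0 0 0 0 0; 0 0 0 0 0 0 0; 0 0 0 0 0 0 0"

```text
time: 7.4
position: [0.5214, -0.1771, 0.0356]
orientation: [[0.939, 0.049, 0.342], [0.046, -0.999, 0.016], [0.342, 0.001, -0.94]]
ft_force: [-2.9, 2.4, 5.5]
opening: 0.0232
grasp_force: 58.7
```

Run:
```python
from h import *
s=snap('wrist','w5.png');P=cloud(s);o=readout.observe();p=np.array(o['position']);Rm=np.array(o['orientation'])
print(p,o['ft_force'],o['opening'],o['grasp_force'])
T=(P-p)@Rm
m=(abs(T[...,1])>.0135)&(abs(T[...,1])<.03)&(P[...,2]>.03)&(T[...,0]<.0125)&(s['z_map']>0)
print('tip tool z', np.percentile(T[m],[1,50,99],axis=0).round(4), P[m][:,2].min())
```

```text
[ 0.52133873 -0.17711613  0.0356244 ] [-2.25300953  0.55346768  5.42948559] 0.022884530160617266 58.694082498550415
tip tool z [[-0.0038 -0.0298 -0.0631]
 [ 0.011  -0.0136 -0.0503]
 [ 0.0124  0.0298 -0.0104]] 0.03014840249261852
```

View pics/w5.png

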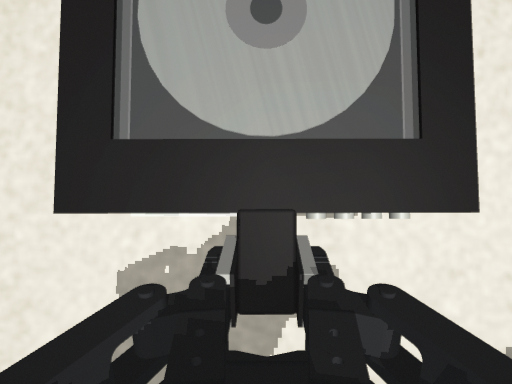

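Gripped: opening 23 mm, 59 N, with the pads on both sides of the tab (columns 236–298). Now the arc increments about the hinge.

Run:
```python
from h import *
from scipy.spatial.transform import Rotation as R
p=np.array(readout.observe()['position'])
t=np.radians(2.75); H=np.array([.5158+.207*np.cos(t),-.1777+.207*np.sin(t),.060]); a=np.array([-np.sin(t),np.cos(t),0])
prev=p
for k in range(1,31):
    c=H+R.from_rotvec(a*np.radians(50)*k/30).apply(p-H); print(k,(c-prev).round(4)); prev=c
print(prev,'grip pt',H+R.from_rotvec(a*np.radians(50)).apply(np.array([.5158,-.1777,.06])-H))
```

```text
1 [-0.0006 -0.      0.0059]
2 [-0.0005 -0.      0.0059]
3 [-0.0003 -0.      0.0059]
4 [-0.0001 -0.      0.0059]
5 [0.0001 0.     0.0059]
6 [0.0002 0.     0.0059]
7 [0.0004 0.     0.0059]
8 [0.0006 0.     0.0059]
9 [0.0007 0.     0.0059]
10 [0.0009 0.     0.0058]
11 [0.0011 0.0001 0.0058]
12 [0.0013 0.0001 0.0058]
13 [0.0014 0.0001 0.0057]
14 [0.0016 0.0001 0.0057]
15 [0.0017 0.0001 0.0056]
16 [0.0019 0.0001 0.0056]
17 [0.0021 0.0001 0.0055]
18 [0.0022 0.0001 0.0055]
19 [0.0024 0.0001 0.0054]
20 [0.0025 0.0001 0.0053]
21 [0.0027 0.0001 0.0052]
22 [0.0029 0.0001 0.0052]
23 [0.003  0.0001 0.0051]
24 [0.0031 0.0002 0.005 ]
25 [0.0033 0.0002 0.0049]
26 [0.0034 0.0002 0.0048]
27 [0.0036 0.0002 0.0047]
28 [0.0037 0.0002 0.0046]
29 [0.0038 0.0002 0.0045]
30 [0.004  0.0002 0.0044]
[ 0.57456131 -0.17455967  0.19864338] grip pt [ 0.58965781 -0.17415235  0.2185712 ]
```

Call:
jog_arm:
  increments: "0 -0.0006 0 0.0059 -0.0014 0.0291 0; 0 -0.0005 0 0.0059 -0.0014 0.0291 0; 0 -0.0003 0 0.0059 -0.0014 0.0291 0; 0 -0.0001 0 0.0059 -0.0014 0.0291 0; 0 0.0001 0 0.0059 -0.0014 0.0291 0; 0 0 0 0 0 0 0; 0 0 0 0 0 0 0; 0 0 0 0 0 0 0; 0 0 0 0 0 0 0; 0 0 0 0 0 0 0"

```text
time: 8.45
position: [0.5199, -0.1772, 0.0647]
orientation: [[0.978, 0.048, 0.202], [0.048, -0.999, 0.009], [0.202, 0.001, -0.979]]
ft_force: [-0.6, 1.3, -0.4]
opening: 0.0227
grasp_force: 59.9
```

```bash
cat > lid.py <<'E'
from h import *
# lid angle from top & side clouds: black points of lid, in the player frame
t=np.radians(2.75);H=np.array([.5158+.207*np.cos(t),-.1777+.207*np.sin(t),.060])
o=readout.observe();p=np.array(o['position']);print(o['time'],p,np.array(o['ft_force']).round(1),np.array(o['torque']).round(2),round(o['opening'],4),round(o['grasp_force'],1),'tool pitch',np.degrees(np.arcsin(-o['orientation'][0][2])).round(2),np.round(o['q'],2))
for n in('top','side','wrist'):
    s=snap(n);P=cloud(s)-H;im=s['pixels'].astype(int)
    X=P[...,0]*np.cos(t)+P[...,1]*np.sin(t);Y=-P[...,0]*np.sin(t)+P[...,1]*np.cos(t);Z=P[...,2]
    m=(abs(Y)>.066)&(abs(Y)<.082)&(X<-.05)&(X>-.2)&(Z>.008)&(im.max(-1)<90)&(s['z_map']>0)
    A=np.degrees(np.arctan2(Z[m],-X[m]))
    if m.sum()>10: print(n,m.sum(),'angle',np.percentile(A,[10,25,50,75,90]).round(1),'offset for 4 mm top ~',np.degrees(.004/np.median(np.hypot(X[m],Z[m]))).round(1))
E
python3 lid.py
```

```text
8.45 [ 0.51985788 -0.17718287  0.06473474] [-0.6  1.3 -0.4] [0.17 0.14 0.08] 0.0227 59.9 tool pitch -11.66 [-0.43  0.08  2.16  0.14  0.73  0.99]
top 369 angle [ 8.5  9.2 10.3 11.4 12.6] offset for 4 mm top ~ 2.0
side 128 angle [ 9.4  9.8 10.6 11.7 12.6] offset for 4 mm top ~ 2.2
wrist 16703 angle [ 9.4  9.6  9.9 10.2 10.5] offset for 4 mm top ~ 1.6
```

The lid is at about 8.3° as commanded and the force is low. Continuing the arc.

Call:
jog_arm:
  increments: "0 0.0002 0 0.0059 -0.0014 0.0291 0; 0 0.0004 0 0.0059 -0.0014 0.0291 0; 0 0.0006 0 0.0059 -0.0014 0.0291 0; 0 0.0007 0 0.0059 -0.0014 0.0291 0; 0 0.0009 0 0.0058 -0.0014 0.0291 0; 0 0.0011 0.0001 0.0058 -0.0014 0.0291 0; 0 0.0013 0.0001 0.0058 -0.0014 0.0291 0; 0 0.0014 0.0001 0.0057 -0.0014 0.0291 0; 0 0.0016 0.0001 0.0057 -0.0014 0.0291 0; 0 0.0017 0.0001 0.0056 -0.0014 0.0291 0"

```text
time: 9.6
position: [0.5298, -0.1766, 0.1232]
orientation: [[0.995, 0.049, -0.089], [0.049, -0.999, -0.005], [-0.089, 0.0, -0.996]]
ft_force: [-0.4, 1.5, 0.1]
opening: 0.023
grasp_force: 60.0
```

```bash
python3 lid.py
```

```text
9.6 [ 0.52979912 -0.17663957  0.12319896] [-0.4  1.5  0.1] [0.16 0.04 0.06] 0.023 60.0 tool pitch 5.1 [-0.34  0.19  1.9  -0.04  1.14  1.19]
top 231 angle [25.5 26.2 27.2 29.6 67.4] offset for 4 mm top ~ 1.6
side 296 angle [26.7 41.8 66.9 68.7 69.9] offset for 4 mm top ~ 0.5
wrist 16658 angle [26.3 26.5 26.8 27.1 27.4] offset for 4 mm top ~ 1.6
```

Call:
jog_arm:
  increments: "0 0.0019 0.0001 0.0056 -0.0014 0.0291 0; 0 0.0021 0.0001 0.0055 -0.0014 0.0291 0; 0 0.0022 0.0001 0.0055 -0.0014 0.0291 0; 0 0.0024 0.0001 0.0054 -0.0014 0.0291 0; 0 0.0025 0.0001 0.0053 -0.0014 0.0291 0; 0 0.0027 0.0001 0.0052 -0.0014 0.0291 0; 0 0.0029 0.0001 0.0052 -0.0014 0.0291 0; 0 0.003 0.0001 0.0051 -0.0014 0.0291 0; 0 0.0031 0.0002 0.005 -0.0014 0.0291 0; 0 0.0033 0.0002 0.0049 -0.0014 0.0291 0"

```text
time: 10.75
position: [0.5558, -0.1753, 0.1759]
orientation: [[0.928, 0.049, -0.37], [0.045, -0.999, -0.018], [-0.371, -0.0, -0.929]]
ft_force: [-2.5, 2.3, 2.4]
opening: 0.0229
grasp_force: 60.1
```

Call:
jog_arm:
  increments: "0 0.0034 0.0002 0.0048 -0.0014 0.0291 0; 0 0.0036 0.0002 0.0047 -0.0014 0.0291 0; 0 0.0037 0.0002 0.0046 -0.0014 0.0291 0; 0 0.0038 0.0002 0.0045 -0.0014 0.0291 0; 0 0.004 0.0002 0.0044 -0.0014 0.0291 0; 0 0 0 0 0 0 0; 0 0 0 0 0 0 0; 0 0 0 0 0 0 0; 0 0 0 0 0 0 0; 0 0 0 0 0 0 0"

```text
time: 11.75
position: [0.5742, -0.1744, 0.1989]
orientation: [[0.864, 0.049, -0.5], [0.042, -0.999, -0.024], [-0.501, -0.0, -0.866]]
ft_force: [-4.0, 2.1, 4.4]
opening: 0.0234
grasp_force: 60.2
```

```bash
python3 lid.py; python3 -c "
from h import *
snap('side','s9.png');snap('top')"
```

```text
11.75 [ 0.57423085 -0.17437292  0.19887802] [-4.   2.1  4.4] [ 0.3   0.53 -0.24] 0.0234 60.2 tool pitch 30.02 [-0.25  0.49  1.45 -0.15  1.71  1.29]
top 354 angle [71.2 72.3 74.2 77.3 78.8] offset for 4 mm top ~ 0.4
side 91 angle [47.5 47.9 48.4 49.1 51. ] offset for 4 mm top ~ 1.5
wrist 16677 angle [51.2 51.4 51.6 52.  52.3] offset for 4 mm top ~ 1.6
```

View pics/s9.png

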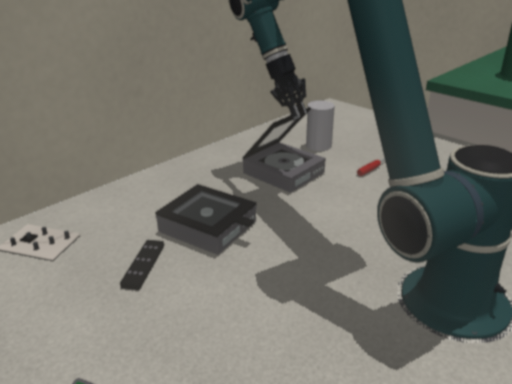

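The side view shows the right lid (around (275,130)) held open by the gripper. The disc is still in its well, the left lid is closed and nothing else has moved. The wrist camera gives 51.6−1.6 = 50.0° on the top face, and the side camera gives 48.4+1.5 = 49.9° on the underside.

```bash
python3 -c "
from cell import readout,sign_off
import numpy as np
print(np.abs(readout.observe()['joint_velocities']).max()); print(sign_off())"
```

```text
0.001747190886256031
the job is handed in; nothing more can be done
None
```

The lid of the right player, the one with the disc, is open at about 50° and held steady in the gripper; the left lid is closed, nothing else was seen to move, and the job is handed in.

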